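Open the sample carousel at the orange canister and press it home

TASK

Turn the pale aluminium cover of the sample carousel (it has an upright black post to push) until its opening is centred over the orange compartment, so that the whole orange cap lies clear in the opening. Then press the orange-capped canister straight down through the opening until it is fully home, and leave the cover lined up there. Do not press down any other canister, and do not knock over or shift the things standing beside it on the blue mat.

Things in the scene. Friction and masses are not known exactly. Their poses are not given: they have to be found in the camera images.
- carousel: Round white carousel, black rim, 284 mm across, rim 106 mm high, fixed on the blue mat (4 mm thick), at any yaw. Origin: centre of its underside, on the cover's axis; z up, x towards the orange compartment. Five compartments at radius 68 mm, 72 degrees apart, anticlockwise from above: orange, blue, green, white, purple, each with a 20 by 46 mm tab of its colour on the rim, outside the cover.
- cover (a joint): Angle of the aluminium dial cover about the upright axis, rad, growing anticlockwise from above; turns endlessly, starts from 0.9 to 5.4. At 0 (or 6.283) the opening is over orange, at 1.257 over blue, and so on. A disc 224 mm across, 6 mm thick, its top 114 mm above the carousel's origin. It stays where it is left; it takes some 2 to 3 N at the post.
- opening (a point): Centre of the cover's opening, 68 mm from the axis, at the level of the cover's top. The opening is a wedge-shaped notch with dark edges, 56 degrees wide, from 42 mm off the axis out to the cover's edge: 64 mm wide here.
- post (a point): Centre of the top of the black upright post on the cover, for pushing: 18 mm in diameter, 40 mm tall above the cover's top, 92 mm from the axis, directly opposite the opening. It moves with the cover.
- orange_cap (a point): Centre of the top of the orange cap (44 mm across, 12 mm tall) of the canister to be pressed. At the start it stands 10 mm below the cover's top, raised 12 mm off the black deck.
- orange_can (a joint): How far the orange canister has been pressed down, in m: 0 raised, 0.012 fully home with its cap on the deck (22 mm below the cover's top). It moves straight down under about 5 to 6 N, stays where it is left, and has a hard stop at the bottom.
- blue_can (a joint): The same for the blue-capped canister; it must stay up at 0.
- green_can (a joint): The same for the green-capped canister; it must stay up at 0.
- white_can (a joint): The same for the white-capped canister; it must stay up at 0.
- purple_can (a joint): The same for the purple-capped canister; it must stay up at 0.
- amber_bottle: Amber glass bottle with a white cap, 64 mm across, 130 mm tall, standing loose on the mat; origin at the centre of its foot. Leave alone.
- spare_can: Spare steel canister with a grey cap, 44 mm across, 87 mm tall, standing loose on the mat; origin at the centre of its foot. Leave alone.
- beaker: Empty glass beaker, 70 mm across, 85 mm tall, standing loose on the mat; origin at the centre of its foot. Leave alone.
- tip_box: Blue box with a white lid, 122 by 82 mm, 63 mm tall, loose on the mat; origin at the centre of its underside. Leave alone.

How it is judged:
On the way, in this order (a step that is already met when the one before it is completed fails the run):
1. the cover's opening is centred over the orange compartment and the cover is at rest (horizontal distance between opening and orange_cap below 0.008 m and velocity of joint cover between -0.05 and 0.05 rad/s), for 0.2 s.
2. the orange canister is pressed fully home through the opening (value of joint orange_can above 0.0105 m and horizontal distance between opening and orange_cap below 0.008 m), for 0.2 s.
At the end, for the whole second after the job is handed in: The cover rests with the centre of its opening within 8 mm of the orange canister's centre (seen from above), the orange canister is pressed down at least 10.5 of its 12 mm, and the four other canisters are still up (pressed less than 3 mm) (all of step 2 and velocity of joint cover between -0.05 and 0.05 rad/s and value of joint each of blue_can, green_can, white_can, purple_can below 0.003 m); the robot touches nothing.
It fails at once if another canister is pressed down 3 mm or more (value of joint any of blue_can, green_can, white_can, purple_can above 0.003 m).
It fails at once if a thing standing on the mat is shifted more than 20 mm or tipped (distance of any of amber_bottle, spare_can, beaker, tip_box from where it was at the start of the episode above 0.02 m or angle between any of amber_bottle, spare_can, beaker, tip_box's own z axis and vertical above 0.4 rad).
It also fails if it takes over 51 s, if anything falls off the work surface, if the arm or the gripper's body presses on something with over 40 N, if the wrist force passes 120 N, or if a joint passes its speed limit or range.

ROBOT

A 6-joint arm with a two-finger parallel gripper is mounted at the origin on the work surface. World frame = base frame: x ahead of the robot, y to its left, z up, the work surface at z = 0. Lengths are in m, angles in rad, forces in N, time in s.
With the tool pointing down it reaches from about 0.35 to 0.775 m from the base axis. Payload 7.3 kg.
Tool frame: the origin (TCP) lies at the very end of the fingers, on their centre line; the grasp point (between the pads) lies 19 mm behind it; z points along the fingers, y is the direction in which the jaws open and shut (so a half turn about z gives the same grasp; the last joint's range is limited). The gripper opens to 92 mm and grips with 3 to 60 N. Pads are 19 mm wide; open, the fingers measure 130 mm over their backs; the gripper's body (75 mm by 190 mm) begins 47 mm behind the grasp point.
Start: joints at [1.155, 0.342, 1.524, -0, 1.275, -0.146], TCP at [0.14, 0.506, 0.227] pointing down, gripper open.
Joint ranges: [-2.53, 2.53], [-0.77, 2.02], [0.04, 2.7], [-1, 4.14], [0.28, 2.66], [-3.11, 3.11]. Speed limits (rad/s): [2.57, 2.57, 3.14, 3.14, 3.14, 3.14].

INTERFACE

Orientations are given as [roll, pitch, yaw] about the fixed x, y, z axes, in that order (R = Rz(yaw) Ry(pitch) Rx(roll)).
In Python, from cell import robot gives the robot as it stands.
- The arm moves only by the tool apply_moves, never from a script. Its argument "plan" is a list of rows, each an object of numbers: "tx", "ty", "tz": the shift along the tool's x, y, z in m; "yaw": the turn about the tool's z in rad; "grip": the opening, from -1 (shut) to 1 (fully open), so that 0 is half open. In form: [{"tx": .., "ty": .., "tz": .., "yaw": .., "grip": ..}, ...]. A call has 1 to 8 rows; each row is the pose to reach, as a shift and turn from the pose commanded when the call began, along the tool's axes at that moment; what a row does not reach only later rows make up. A row lasts 1/8 s, in which the tool goes at most 62.5 mm and 10.7 degrees, less where a joint would pass 70% of its speed; a pose out of reach is approached as far as the arm can. A call with a gripper value outside its range is refused whole. The fingers move at their own pace and stop on an object; "force" is the grip in N (left out, the last holds). Time passes only in rows, so rows that repeat a pose let the fingers close. It gives the time, the measured TCP pose, the force and the opening at its end, in the units of the state.
- robot.observe(): the state, without advancing time (a new reading comes with each control period).
- robot.read_camera(name): name is "scene" or "top"; returns (picture, depth): 384x512x3 uint8, red, green, blue; 384x512 float32, m along the optical axis (not along the pixel's ray), 0 where there is no reading.
- robot.get_calibration(name): a dict with "camera_matrix" (3x3 intrinsics, pixels), "R" (3x3) and "t" (3): a world point X has camera coordinates R X + t. Camera axes: x right, y down, z forward; pixel columns grow to the right and rows downward; lengths in m; the calibration is good to about 2 mm. A picture is of the moment at which its call begins. get_calibration takes no time and is no camera call.
- robot.hand_in(): hands the job in, once; it reports no verdict.
Trained networks look in the newest picture that a camera, given by its name, has taken for a name from the list of things; names that differ only in an ending like _2 or _b are one class to them, and where a whole thing is asked for, a point or a joint stands for the part that bears it (a point fixed in the world has none). Each returns a list of dicts, best first, with "confidence" (0 to 1); they miss things now and then, are a little off and sometimes report something else, mostly with a low value. They report only what shows in the picture. A call takes as long as a camera call.
- robot.outline_of(label, camera): "region" (384x512 bool, what is visible of it) and "pixel" ([row, column] in pixels, amid what is visible of it).
- robot.tip_of(label, camera): "pixel" ([row, column] in pixels: a listed point, or the origin of a listed thing).
The state is a dict: "time": time; "qpos": joint angles; "qvel": joint speeds; "joint_efforts": joint torques, N m; "tool_pos": TCP position; "tool_rot": TCP orientation; "contact_force": force on the tool from outside, world axes, zero at the start; "torque": the same for the moment, N m; "opening": finger opening in m.
Only numpy, scipy, OpenCV 4.12 (cv2) and the standard library are available. Lean on these libraries where they do the work, as an engineer would, in place of code of your own. Each camera call takes 0.05 s, during which the arm holds its last target.

## Working session

There is one attempt and no reset: what is moved stays moved. The work goes in short steps, Python scripts to look and compute and a tool call to move; the robot and the scene stay as the last step left them, time stands still between calls to the robot, and variables do not carry over. Pictures are saved under pics/ and viewed, and the job is handed in when it is done.

Besides the shell and the picture viewer there is one more tool, called after ">>>" as name([rows], argument=value, ...), one row to a line, values as JSON. apply_moves: Moves the arm, as the interface text tells. Its arguments: {"type":"object","properties":{"plan":{"type":"array","items":{"type":"object","properties":{"tx":{"type":"number"},"ty":{"type":"number"},"tz":{"type":"number"},"yaw":{"type":"number"},"grip":{"type":"number"}}}},"force":{"type":"number"}},"required":["plan"]}

```bash
mkdir -p pics; ls; python3 - <<'E'
from cell import robot
import cv2
for n in("scene","top"):
    p,d=robot.read_camera(n); cv2.imwrite(f"pics/{n}0.png",p[:,:,::-1])
    c=robot.get_calibration(n); print(n,c["camera_matrix"],c["R"],c["t"])
s=robot.observe(); print(s["time"],s["tool_pos"],s["tool_rot"],s["contact_force"],s["opening"])
E
```

```text
pics
scene [[384.19654228   0.         254.68905078]
 [  0.         384.19654228 192.08340551]
 [  0.           0.           1.        ]] [[ 0.7904691   0.61249789  0.00222106]
 [ 0.46133971 -0.59299637 -0.65994013]
 [-0.40289486  0.52268694 -0.75131491]] [-0.46851525 -0.14517141  1.32318536]
top [[492.99137886   0.         252.31944837]
 [  0.         492.99137886 184.00145028]
 [  0.           0.           1.        ]] [[ 2.34456210e-03 -9.99996899e-01 -8.39751216e-04]
 [-9.88003096e-01 -2.18676820e-03 -1.54418590e-01]
 [ 1.54416274e-01  1.19172077e-03 -9.88005159e-01]] [0.04751129 0.56826601 1.07741883]
0.1 [0.1397599  0.50568846 0.22611348] [-3.14022463e+00 -2.04159599e-04  2.87176740e+00] [ 0.37327667 -1.47612516 -0.10034075] 0.0916646425304922
```

View pics/scene0.png

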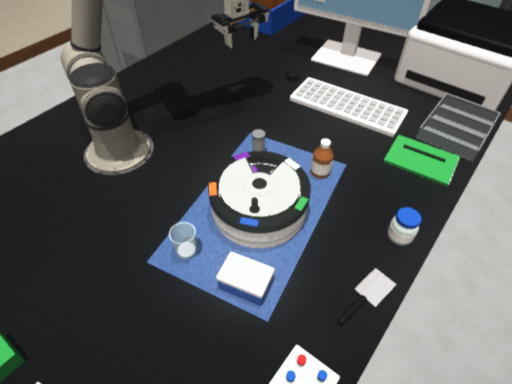

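View pics/top0.png

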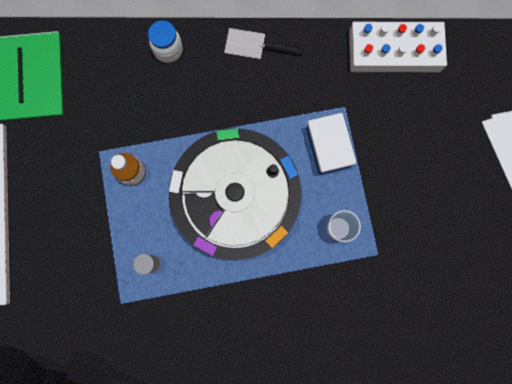

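The top view shows orange tab (row 237, col 277), blue (167,289), green (133,228), white (181,176), purple (246,205); post at (171,273); opening between white and purple, near (207,205).

```bash
cat > h.py <<'E'
from cell import robot
import numpy as np, cv2
def unproj(n,rc,z):
    c=robot.get_calibration(n);K,R,t=[np.array(c[k]) for k in("camera_matrix","R","t")]
    d=R.T@np.linalg.inv(K)@np.array([rc[1],rc[0],1.]); o=-R.T@t
    return o+d*(z-o[2])/d[2]
def proj(n,X):
    c=robot.get_calibration(n);K,R,t=[np.array(c[k]) for k in("camera_matrix","R","t")]
    p=K@(R@np.array(X)+t); return np.array([p[1],p[0]])/p[2]
E
python3 - <<'E'
from h import *
p,d=robot.read_camera("top")
hsv=cv2.cvtColor(p,cv2.COLOR_RGB2HSV).astype(int);H,S,V=[hsv[:,:,i] for i in range(3)]
roi=np.zeros(H.shape,bool);roi[120:265,165:306]=1
m={'orange':(H>8)&(H<22)&(S>150)&(V>120),'blue':(H>100)&(H<118)&(S>170)&(V>150),'green':(H>45)&(H<75)&(S>120)&(V>80),'purple':(H>135)&(H<160)&(S>120)&(V>80)}
pts={}
for k,mm in m.items():
    n,l,st,ce=cv2.connectedComponentsWithStats((mm&roi).astype(np.uint8))
    for i in range(1,n):
        if st[i,4]>25:
            X=unproj("top",ce[i][::-1],.111);print(k,ce[i][::-1].round(1),st[i,4],X.round(4)); 
            if k not in pts or st[i,4]>pts[k][1]: pts[k]=(X,st[i,4])
for lab in("carousel","post","opening","orange_cap","amber_bottle","spare_can","beaker","tip_box"):
    z={"carousel":.004,"post":.158,"opening":.118,"orange_cap":.108}.get(lab,.004)
    r=robot.tip_of(lab,"top")
    for q in r[:2]: print(lab,np.round(q["pixel"],1),round(q["confidence"],2),unproj("top",q["pixel"],z).round(4))
print({k:v[0][:2] for k,v in pts.items()})
cv2.imwrite("pics/crop.png",cv2.resize(p[110:280,90:390,::-1],None,fx=2.6,fy=2.6,interpolation=cv2.INTER_CUBIC))
E
```

```text
orange [236.3 276.2] 215 [ 0.4464 -0.0018  0.111 ]
blue [166.9 289. ] 186 [ 0.5952 -0.03    0.111 ]
green [134.  227.2] 211 [0.6676 0.1035 0.111 ]
purple [217.  213.8] 110 [0.4869 0.13   0.111 ]
purple [245.7 204.8] 229 [0.4265 0.1481 0.111 ]
carousel [199.6 232.4] 0.83 [0.5373 0.0955 0.004 ]
post [166.9 270.5] 0.56 [0.586  0.0114 0.158 ]
opening [207.5 209.9] 0.66 [0.5063 0.138  0.118 ]
amber_bottle [171.4 131.3] 0.66 [0.604  0.3354 0.004 ]
spare_can [263.9 150.6] 0.8 [0.3879 0.2823 0.004 ]
beaker [227.6 336.6] 0.88 [ 0.4723 -0.1473  0.004 ]
tip_box [149.9 329.2] 0.91 [ 0.6571 -0.1342  0.004 ]
{'orange': array([ 0.44640698, -0.0018109 ]), 'blue': array([ 0.59516247, -0.03001488]), 'green': array([0.66762364, 0.10345181]), 'purple': array([0.42645019, 0.14813015])}
```

View pics/crop.png

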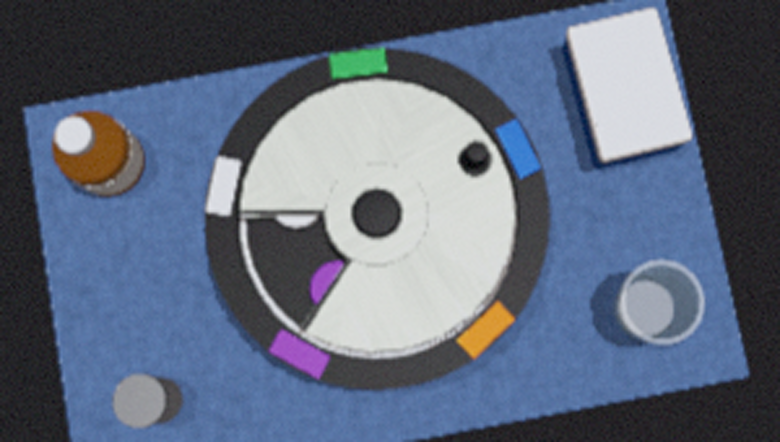

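```bash
python3 - <<'E'
from h import *
from scipy.optimize import least_squares
T={0:(.44640698,-.0018109),72:(.59516247,-.03001488),144:(.66762364,.10345181),288:(.42645019,.14813015)}
f=lambda v:np.concatenate([np.array(q)-(v[:2]+v[3]*np.array([np.cos(v[2]+np.radians(a)),np.sin(v[2]+np.radians(a))])) for a,q in T.items()])
s=least_squares(f,[.537,.09,np.arctan2(-.09,-.09),.125]);print(s.x.round(4),s.fun.round(4))
c=s.x[:2];yaw=s.x[2]
# post region: dark in picture
p,d=robot.read_camera("top")
g=p.max(2)
m=(g[155:185,255:285]<70).astype(np.uint8);n,l,st,ce=cv2.connectedComponentsWithStats(m)
print(st,ce+[255,155])
for i in range(1,n):
    rr,cc=np.where(l==i)
    if st[i,4]>20: print("depth",np.median(d[155:185,255:285][l==i]))
# predicted post for candidate angles, matching with disc-cylinder render
best=[]
img=cv2.GaussianBlur(g,(0,0),.5).astype(float)
disc=(img<90)
def mask(th):
    P=c+.092*np.array([np.cos(th),np.sin(th)]);pts=[]
    for z in(.118,.158):
        for a in np.linspace(0,2*np.pi,24): 
            q=proj("top",[P[0]+.009*np.cos(a),P[1]+.009*np.sin(a),z]);pts.append(q[::-1]*16)
    M=np.zeros(g.shape,np.uint8);cv2.fillConvexPoly(M,cv2.convexHull(np.array(pts).round().astype(np.int32)),1,shift=4);return M.astype(bool)
w=np.zeros(g.shape,bool);w[155:185,255:285]=1
for th in np.radians(np.arange(-80,0,1.)):
    M=mask(th);best.append(((M&disc&w).sum()/((M|disc)&w).sum(),np.degrees(th)))
best.sort(reverse=True);print(best[:6])
for z in(.158,):
    X=unproj("top",(ce[1]+[255,155])[::-1],z);print(X,np.degrees(np.arctan2(*(X[:2]-c)[::-1])),np.linalg.norm(X[:2]-c))
# purple-cap and notch edges
for rc in[(191.5,183),(191.5,213),(237,207),(212,223)]:
    X=unproj("top",rc,.118);print(X.round(3),np.degrees(np.arctan2(*(X[:2]-c)[::-1])),np.linalg.norm(X[:2]-c))
print("yaw",np.degrees(yaw), "post goal",c-.092*np.array([np.cos(yaw),np.sin(yaw)]),"can",c+.068*np.array([np.cos(yaw),np.sin(yaw)]))
print("tcp",robot.observe()["tool_pos"])
E
```

```text
[ 0.5398  0.0866 -2.3831  0.1289] [ 0.0002  0.0002 -0.0001 -0.0003  0.      0.0001 -0.0001 -0.0001]
[[  0   0  30  30 747]
 [ 18   0  12  18  58]
 [ 12  10  11  12  95]] [[268.42570281 170.14056225]
 [279.12068966 159.36206897]
 [272.07368421 170.65263158]]
depth 1.0637491
depth 1.015474Traceback (most recent call last):
  File "<stdin>", line 27, in <module>
  File "<stdin>", line 23, in mask
  File "h.py", line 8, in proj
    c=robot.get_calibration(n);K,R,t=[np.array(c[k]) for k in("camera_matrix","R","t")]
ValueError: time passes only in moves, steps and waits
```

```bash
cat > h.py <<'E'
from cell import robot
import numpy as np, cv2
C={n:[np.array(robot.get_calibration(n)[k]) for k in("camera_matrix","R","t")] for n in("top","scene")}
def unproj(n,rc,z):
    K,R,t=C[n]
    d=R.T@np.linalg.inv(K)@np.array([rc[1],rc[0],1.]); o=-R.T@t
    return o+d*(z-o[2])/d[2]
def proj(n,X):
    K,R,t=C[n]
    p=K@(R@np.array(X)+t); return np.array([p[1],p[0]])/p[2]
c=np.array([.5398,.0866]);yaw=-2.3831
def mask(th,shape=(384,512)):
    P=c+.092*np.array([np.cos(th),np.sin(th)]);pts=[]
    for z in(.118,.158):
        for a in np.linspace(0,2*np.pi,24): 
            q=proj("top",[P[0]+.009*np.cos(a),P[1]+.009*np.sin(a),z]);pts.append(q[::-1]*16)
    M=np.zeros(shape,np.uint8);cv2.fillConvexPoly(M,cv2.convexHull(np.array(pts).round().astype(np.int32)),1,shift=4);return M.astype(bool)
def post_angle(p,lo,hi):
    """angle of post in world (deg), by matching dark blob over the annulus r 75..108mm"""
    disc=p.max(2)<90
    yy,xx=np.mgrid[:384,:512]; 
    cc=proj("top",[c[0],c[1],.118]); e=abs(proj("top",[c[0],c[1]+.1,.118])-cc).max()*10
    r=np.hypot(yy-cc[0],xx-cc[1])/e
    w=(r>.055)&(r<.105)
    b=[]
    for t in np.arange(lo,hi,1.):
        M=mask(np.radians(t)); near=cv2.dilate(M.astype(np.uint8),np.ones((9,9)))>0
        b.append(((M&disc&w).sum()/max(1,((M|(disc&near))&w).sum()),t))
    return sorted(b,reverse=True)[:6]
E
python3 - <<'E'
from h import *
p,d=robot.read_camera("top")
print(np.round(post_angle(p,-90,90),2))
X=unproj("top",(170.6,272.1),.145);print(X,np.degrees(np.arctan2(*(X[:2]-c)[::-1])),np.linalg.norm(X[:2]-c))
for rc in[(191.5,183),(191.5,213),(237,207),(212,223)]:
    X=unproj("top",rc,.118);print(X.round(3),np.degrees(np.arctan2(*(X[:2]-c)[::-1])),np.linalg.norm(X[:2]-c))
print("yaw",np.degrees(yaw), "post goal",c-.092*np.array([np.cos(yaw),np.sin(yaw)]),"can",c+.068*np.array([np.cos(yaw),np.sin(yaw)]))
s=robot.observe();print("tcp",s["time"],s["tool_pos"],s["tool_rot"])
E
```

```text
[[  0.78 -62.  ]
 [  0.77 -63.  ]
 [  0.75 -61.  ]
 [  0.7  -64.  ]
 [  0.67 -60.  ]
 [  0.59 -65.  ]]
[0.58065636 0.00767126 0.145     ] -62.63228663210818 0.08887625117181713
[0.54  0.196 0.118] 89.78388012340953 0.10894496872508513
[0.54  0.132 0.118] 89.30251412103799 0.04538337934285192
[0.444 0.143 0.118] 149.36865670375028 0.11090051990006858
[0.497 0.11  0.118] 151.12999961692856 0.04906780215105095
yaw -136.5415721576265 post goal [0.60658037 0.14988018] can [0.49044059 0.03982769]
tcp 0.65 [0.13993062 0.50602962 0.22676403] [3.14146001e+00 1.77280047e-05 2.87173655e+00]
```

```bash
python3 - <<'E'
from h import *
p,d=robot.read_camera("top");K,R,t=C["top"]
def P(r,c_): return R.T@(np.linalg.inv(K)@np.array([c_,r,1.])*d[r,c_]-t)
for rc in[(192,235),(170,272),(169,271),(200,260),(162,120),(236,276)]: print(rc,P(*rc).round(4))
E
```

```text
(192, 235) [0.5385 0.0851 0.1242]
(170, 272) [0.5795 0.0084 0.1579]
(169, 271) [0.5814 0.0105 0.1592]
(200, 260) [0.5223 0.0324 0.1189]
(162, 120) [0.6006 0.3277 0.1329]
(236, 276) [ 0.4471 -0.0013  0.1125]
```

>>> apply_moves([
  {"tx":-0.04,"ty":-0.026,"tz":0,"yaw":0.06,"grip":1},
  {"tx":-0.08,"ty":-0.052,"tz":0,"yaw":0.12,"grip":1},
  {"tx":-0.12,"ty":-0.078,"tz":0,"yaw":0.18,"grip":1},
  {"tx":-0.16,"ty":-0.104,"tz":0,"yaw":0.24,"grip":1},
  {"tx":-0.2,"ty":-0.13,"tz":0,"yaw":0.3,"grip":1},
  {"tx":-0.24,"ty":-0.156,"tz":0,"yaw":0.36,"grip":1},
  {"tx":-0.28,"ty":-0.182,"tz":0,"yaw":0.42,"grip":1},
  {"tx":-0.32,"ty":-0.208,"tz":0,"yaw":0.48,"grip":1},
])

```text
time: 1.7
tool_pos: [0.3939, 0.219, 0.227]
tool_rot: [3.141, 0.0, 2.39]
contact_force: [0.2, 0.7, 0.4]
opening: 0.0916
```

>>> apply_moves([
  {"tx":-0.048,"ty":-0.005,"tz":0,"yaw":0.055,"grip":1},
  {"tx":-0.095,"ty":-0.009,"tz":0,"yaw":0.11,"grip":1},
  {"tx":-0.143,"ty":-0.014,"tz":0,"yaw":0.166,"grip":1},
  {"tx":-0.19,"ty":-0.019,"tz":0,"yaw":0.22,"grip":1},
  {"tx":-0.238,"ty":-0.023,"tz":0,"yaw":0.276,"grip":1},
  {"tx":-0.2855,"ty":-0.0278,"tz":0,"yaw":0.332,"grip":1},
  {"tx":-0.2855,"ty":-0.0278,"tz":0,"yaw":0.332,"grip":1},
  {"tx":-0.2855,"ty":-0.0278,"tz":0,"yaw":0.332,"grip":1},
])

```text
time: 2.7
tool_pos: [0.5824, 0.0056, 0.2264]
tool_rot: [-3.141, -0.001, 2.06]
contact_force: [-1.2, -0.2, 0.3]
opening: 0.092
```

```bash
python3 - <<'E'
from h import *
p,d=robot.read_camera("scene");cv2.imwrite("pics/s1.png",cv2.resize(p[100:310,130:410,::-1],None,fx=2.7,fy=2.7,interpolation=cv2.INTER_CUBIC))
s=robot.observe();print(s["time"],s["tool_pos"],s["tool_rot"],s["qpos"])
E
```

```text
2.75 [0.58227897 0.00607857 0.22664223] [-3.14127607e+00 -7.10782066e-04  2.06066194e+00] [-1.21362533e-01  4.48315703e-01  1.35955845e+00  4.11868639e-04
  1.33438568e+00 -6.11324854e-01]
```

View pics/s1.png

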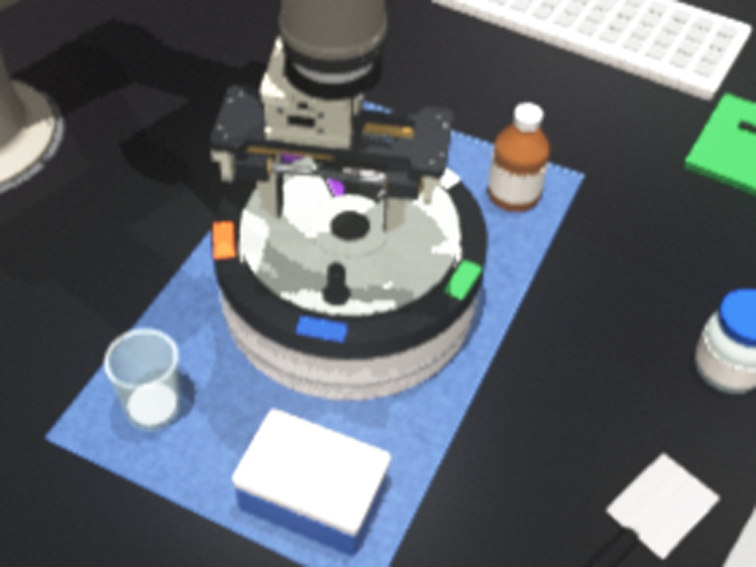

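```bash
python3 - <<'E'
from h import *
for z in(.118,.158):
    q=proj("scene",[.5825,.006,z]); print((q-[100,130])*2.7)
E
```

```text
[292.19608118 332.38906388]
[265.3969333  332.35184929]
```

>>> apply_moves([
  {"tz":0.03,"grip":1},
  {"tz":0.06,"grip":0.4},
  {"tz":0.08,"grip":0},
  {"tz":0.09,"grip":0},
  {"tz":0.097,"grip":0},
  {"tz":0.097,"grip":0},
], force=4)

```text
schema error: expected keys tx, ty, tz, yaw, grip
```

>>> apply_moves([
  {"tx":0,"ty":0,"yaw":0,"tz":0.03,"grip":1},
  {"tx":0,"ty":0,"yaw":0,"tz":0.06,"grip":0.4},
  {"tx":0,"ty":0,"yaw":0,"tz":0.08,"grip":0},
  {"tx":0,"ty":0,"yaw":0,"tz":0.09,"grip":0},
  {"tx":0,"ty":0,"yaw":0,"tz":0.097,"grip":0},
  {"tx":0,"ty":0,"yaw":0,"tz":0.097,"grip":0},
], force=4)

```text
time: 3.5
tool_pos: [0.5829, 0.0056, 0.1299]
tool_rot: [3.141, 0.0, 2.06]
contact_force: [0.5, 0.6, -0.0]
opening: 0.0477
```

```bash
python3 - <<'E'
from h import *
p,d=robot.read_camera("scene");cv2.imwrite("pics/s2.png",cv2.resize(p[100:310,130:410,::-1],None,fx=2.7,fy=2.7,interpolation=cv2.INTER_CUBIC))
s=robot.observe();print(s["time"],s["tool_pos"],s["tool_rot"],s["contact_force"],s["opening"])
E
```

```text
3.55 [0.58315258 0.00551631 0.13030976] [3.14075797e+00 4.53428735e-04 2.06012368e+00] [-0.59795083  0.47765922 -0.40316674] 0.046657663585493836
```

View pics/s2.png

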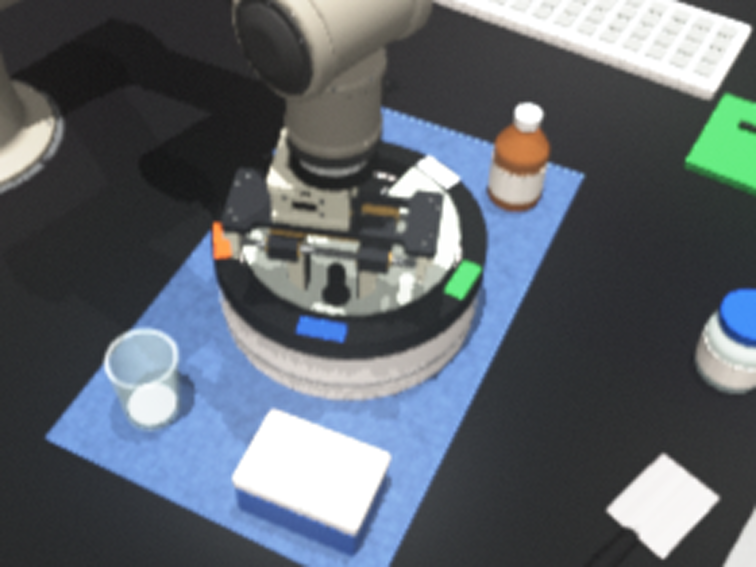

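>>> apply_moves([
  {"tx":0,"ty":0,"yaw":0,"tz":0,"grip":-0.4},
  {"tx":0,"ty":0,"yaw":0,"tz":0,"grip":-0.7},
  {"tx":0,"ty":0,"yaw":0,"tz":0,"grip":-0.7},
  {"tx":0,"ty":0,"yaw":0,"tz":0,"grip":-0.7},
  {"tx":0,"ty":0,"yaw":0,"tz":0,"grip":-0.7},
  {"tx":0,"ty":0,"yaw":0,"tz":0,"grip":-0.7},
], force=4)

```text
time: 4.3
tool_pos: [0.5834, 0.0053, 0.13]
tool_rot: [3.141, 0.001, 2.06]
contact_force: [2.8, -1.2, 0.1]
opening: 0.0178
```

```bash
python3 - <<'E'
from h import *
p,d=robot.read_camera("scene");cv2.imwrite("pics/s3.png",cv2.resize(p[100:310,130:410,::-1],None,fx=2.7,fy=2.7,interpolation=cv2.INTER_CUBIC))
p,d=robot.read_camera("top");cv2.imwrite("pics/t3.png",cv2.resize(p[110:280,90:390,::-1],None,fx=2.6,fy=2.6,interpolation=cv2.INTER_CUBIC))
s=robot.observe();print(s["time"],s["tool_pos"],s["tool_rot"],s["contact_force"],s["opening"])
E
```

```text
4.4 [0.58335103 0.00523095 0.13000107] [3.14060329e+00 6.72863901e-04 2.05971775e+00] [ 2.72705321 -0.63222574  1.25061277] 0.017793506421981815
```

View pics/s3.png

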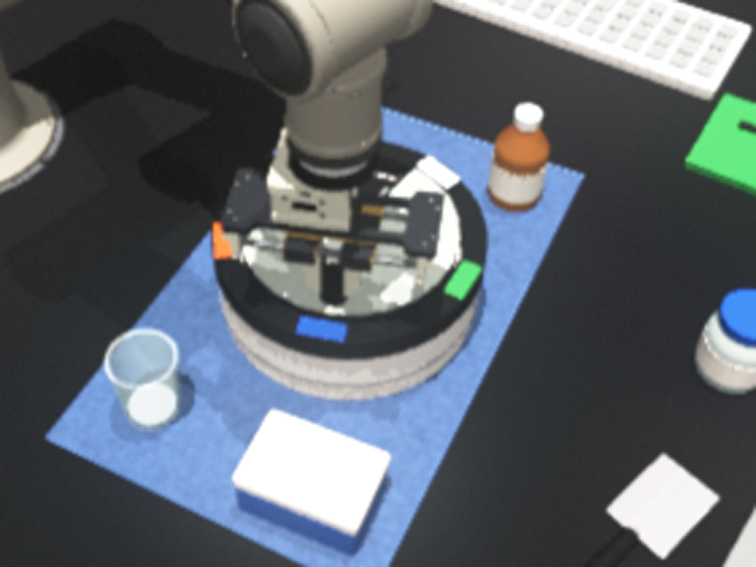

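View pics/t3.png

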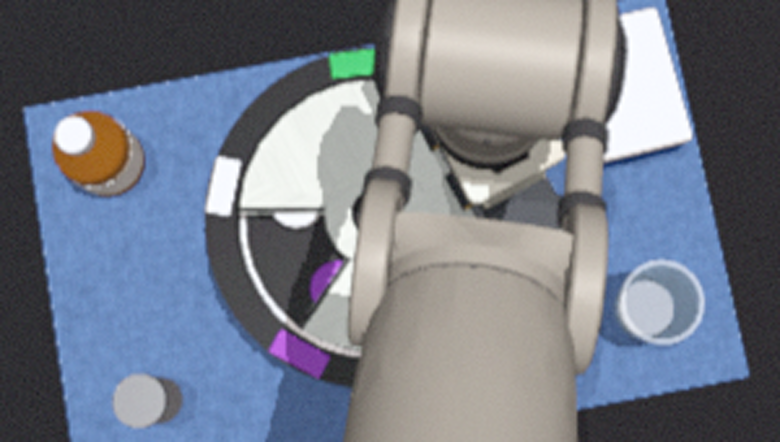

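>>> apply_moves([
  {"tx":0.0005,"ty":0.0092,"tz":0,"yaw":-0.1,"grip":-0.7},
  {"tx":0.0018,"ty":0.0183,"tz":0,"yaw":-0.2,"grip":-0.7},
  {"tx":0.0041,"ty":0.0272,"tz":0,"yaw":-0.3,"grip":-0.7},
  {"tx":0.0073,"ty":0.0358,"tz":0,"yaw":-0.4,"grip":-0.7},
  {"tx":0.0113,"ty":0.0441,"tz":0,"yaw":-0.5,"grip":-0.7},
  {"tx":0.0161,"ty":0.052,"tz":0,"yaw":-0.6,"grip":-0.7},
  {"tx":0.0216,"ty":0.0593,"tz":0,"yaw":-0.7,"grip":-0.7},
  {"tx":0.0279,"ty":0.066,"tz":0,"yaw":-0.8,"grip":-0.7},
], force=10)

```text
time: 5.4
tool_pos: [0.6283, 0.0602, 0.13]
tool_rot: [-3.14, 0.001, 2.863]
contact_force: [2.3, -2.5, 2.9]
opening: 0.0178
```

```bash
python3 - <<'E'
from h import *
s=robot.observe();t=s["tool_pos"];print(s["time"],t,s["tool_rot"],s["contact_force"],s["opening"],s["qpos"])
print(np.degrees(np.arctan2(*(t[:2]-c)[::-1])),np.linalg.norm(t[:2]-c))
p,d=robot.read_camera("top");cv2.imwrite("pics/t4.png",cv2.resize(p[110:280,90:390,::-1],None,fx=2.6,fy=2.6,interpolation=cv2.INTER_CUBIC))
E
```

```text
5.4 [0.62834084 0.06019372 0.12998705] [-3.14033382e+00  7.73007301e-04  2.86275293e+00] [ 2.25182544 -2.48925762  2.91562208] 0.017754726639678416 [-0.02510994  0.6176973   1.34359685 -0.00152783  1.17986664 -1.31648418]
-16.60660109907721 0.09239465121464774
```

View pics/t4.png

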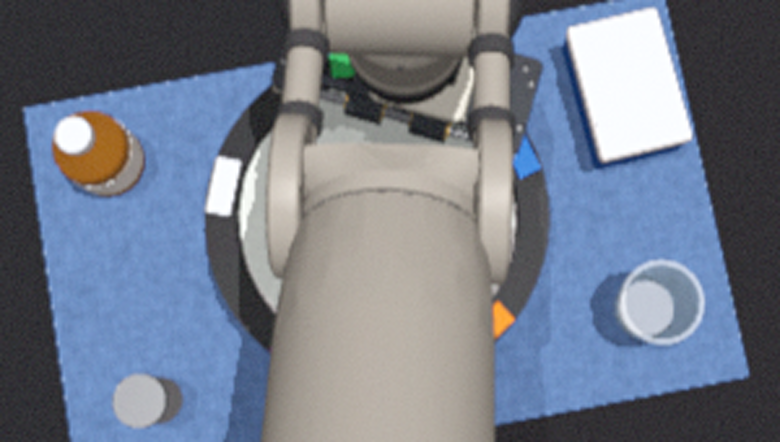

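The cover turns with the post (no opening near white at (185,222) any more). Continue along the arc.

>>> apply_moves([
  {"tx":0.0005,"ty":0.0092,"tz":0,"yaw":-0.1,"grip":-0.7},
  {"tx":0.0018,"ty":0.0183,"tz":0,"yaw":-0.2,"grip":-0.7},
  {"tx":0.0041,"ty":0.0272,"tz":0,"yaw":-0.3,"grip":-0.7},
  {"tx":0.0073,"ty":0.0358,"tz":0,"yaw":-0.4,"grip":-0.7},
  {"tx":0.0113,"ty":0.0441,"tz":0,"yaw":-0.5,"grip":-0.7},
  {"tx":0.0161,"ty":0.052,"tz":0,"yaw":-0.6,"grip":-0.7},
  {"tx":0.0216,"ty":0.0593,"tz":0,"yaw":-0.7,"grip":-0.7},
  {"tx":0.0279,"ty":0.066,"tz":0,"yaw":-0.8,"grip":-0.7},
], force=10)

```text
time: 6.45
tool_pos: [0.6199, 0.1316, 0.13]
tool_rot: [-3.14, 0.001, -2.622]
contact_force: [2.0, -2.5, 2.4]
opening: 0.0177
```

```bash
python3 - <<'E'
from h import *
s=robot.observe();t=s["tool_pos"];print(s["time"],t,s["tool_rot"],s["contact_force"],s["opening"],s["qpos"])
print(np.degrees(np.arctan2(*(t[:2]-c)[::-1])),np.linalg.norm(t[:2]-c))
E
```

```text
6.45 [0.61994533 0.13159525 0.13000384] [-3.14026697e+00  5.38593902e-04 -2.62176460e+00] [ 1.95775954 -2.46709397  2.38992181] 0.017687654135212488 [ 8.88150381e-02  6.21752688e-01  1.33591766e+00 -1.05803742e-03
  1.18287930e+00 -2.00140928e+00]
29.310757315456726 0.09191217053580547
```

>>> apply_moves([
  {"tx":0.0003,"ty":0.0074,"tz":0,"yaw":-0.08,"grip":-0.7},
  {"tx":0.0012,"ty":0.0147,"tz":0,"yaw":-0.16,"grip":-0.7},
  {"tx":0.0027,"ty":0.0222,"tz":0,"yaw":-0.244,"grip":-0.7},
  {"tx":0.0027,"ty":0.0222,"tz":0,"yaw":-0.244,"grip":-0.7},
  {"tx":0.0027,"ty":0.0222,"tz":0,"yaw":-0.244,"grip":-0.7},
], force=10)

```text
time: 7.08
tool_pos: [0.6059, 0.1502, 0.13]
tool_rot: [3.141, -0.0, -2.381]
contact_force: [-1.7, 0.8, 5.2]
opening: 0.0177
```

```bash
python3 - <<'E'
from h import *
s=robot.observe();t=s["tool_pos"];print(s["time"],t,s["tool_rot"],s["contact_force"],s["opening"],s["qpos"])
print(np.degrees(np.arctan2(*(t[:2]-c)[::-1])),np.linalg.norm(t[:2]-c))
p,d=robot.read_camera("top");cv2.imwrite("pics/t5.png",cv2.resize(p[110:280,90:390,::-1],None,fx=2.6,fy=2.6,interpolation=cv2.INTER_CUBIC))
p,d=robot.read_camera("scene");cv2.imwrite("pics/s5.png",cv2.resize(p[100:310,130:410,::-1],None,fx=2.7,fy=2.7,interpolation=cv2.INTER_CUBIC))
E
```

```text
7.075 [0.60586361 0.15015733 0.12995343] [ 3.14075777e+00 -3.83024454e-04 -2.38144862e+00] [-1.6887697   0.82235979  5.2443084 ] 0.017691822263805668 [ 1.20012933e-01  6.06082265e-01  1.36547403e+00  4.78576823e-04
  1.17084227e+00 -2.21111379e+00]
43.8922976829808 0.09167297795231069
```

View pics/s5.png

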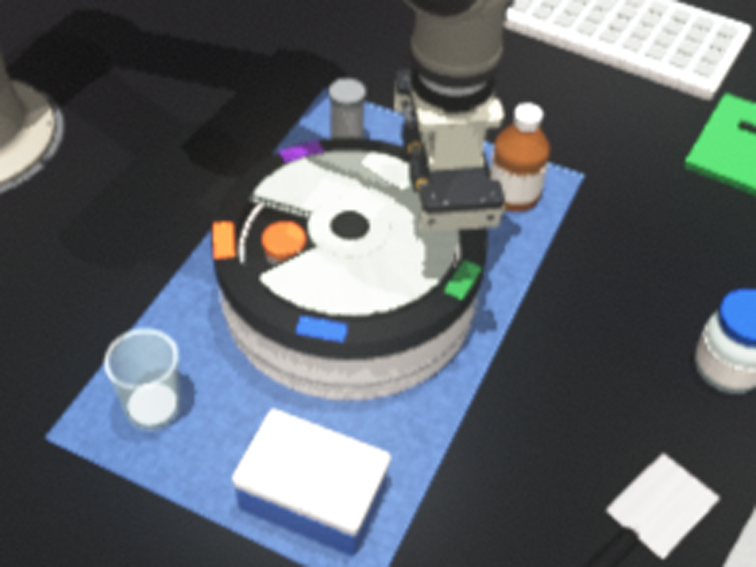

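The orange cap (crop (238,284)) lies in the opening. Release and rise.

>>> apply_moves([
  {"tx":0,"ty":0,"tz":0,"yaw":0,"grip":-0.3},
  {"tx":0,"ty":0,"tz":0,"yaw":0,"grip":0},
  {"tx":0,"ty":0,"tz":0,"yaw":0,"grip":0},
  {"tx":0,"ty":0,"tz":-0.02,"yaw":0,"grip":0},
  {"tx":0,"ty":0,"tz":-0.05,"yaw":0,"grip":0},
  {"tx":0,"ty":0,"tz":-0.08,"yaw":0,"grip":0},
  {"tx":0,"ty":0,"tz":-0.08,"yaw":0,"grip":0},
])

```text
time: 8.05
tool_pos: [0.6075, 0.1502, 0.2121]
tool_rot: [-3.139, 0.004, -2.38]
contact_force: [-0.1, -0.3, -0.7]
opening: 0.0456
```

```bash
python3 - <<'E'
from h import *
s=robot.observe();t=s["tool_pos"];print(s["time"],t,s["tool_rot"],s["contact_force"],s["opening"],s["qpos"])
p,d=robot.read_camera("top");cv2.imwrite("pics/t6.png",cv2.resize(p[110:280,90:390,::-1],None,fx=2.6,fy=2.6,interpolation=cv2.INTER_CUBIC))
p,d=robot.read_camera("scene");cv2.imwrite("pics/s6.png",cv2.resize(p[150:230,190:330,::-1],None,fx=5.5,fy=5.5,interpolation=cv2.INTER_CUBIC))
for l,z in(("opening",.118),("orange_cap",.108),("post",.158)):
    for q in robot.tip_of(l,"scene")[:2]:
        X=unproj("scene",q["pixel"],z);print(l,q,X.round(4),np.degrees(np.arctan2(*(X[:2]-c)[::-1])))
E
```

```text
8.05 [0.60748775 0.15021559 0.21214398] [-3.13862735  0.00410566 -2.37960975] [-0.11200859 -0.33556302 -0.68614773] 0.04563716743853647 [ 1.19975932e-01  5.37047700e-01  1.25207968e+00  8.57076888e-05
  1.34740144e+00 -2.21281599e+00]
opening {'pixel': [187.3, 233.0], 'confidence': 0.8} [0.4939 0.0302 0.118 ] -129.1330088648566
orange_cap {'pixel': [184.1, 232.1], 'confidence': 0.46} [0.4781 0.0445 0.108 ] -145.71803260416345
post {'pixel': [173.0, 293.8], 'confidence': 0.76} [0.614  0.1435 0.158 ] 37.47521924119606
```

View pics/s6.png

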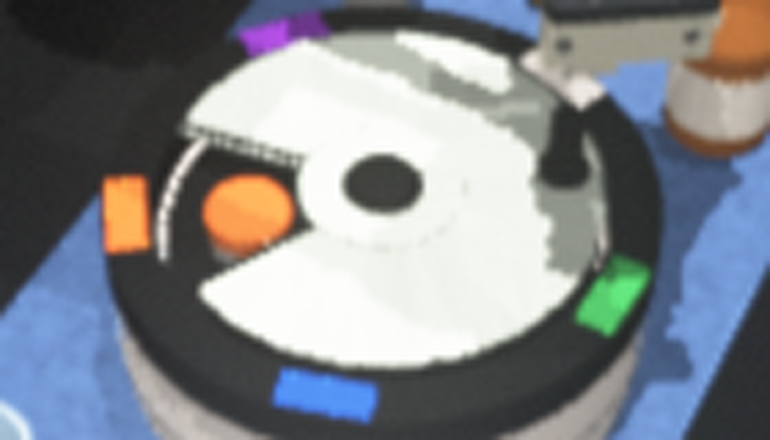

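View pics/t6.png

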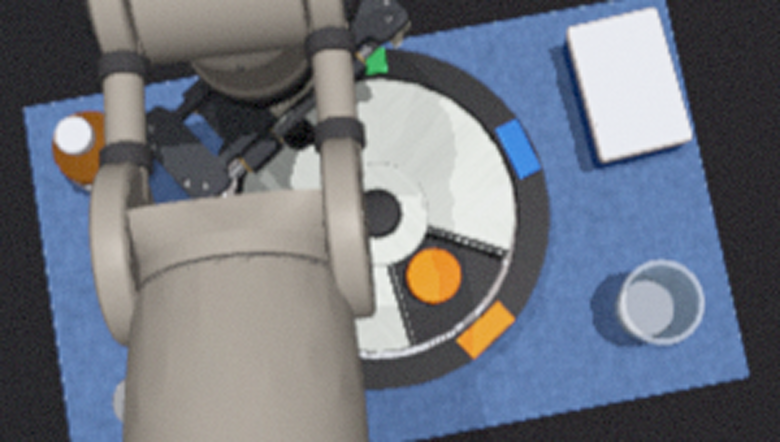

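```bash
python3 - <<'E'
from h import *
f=lambda x,y:(y/2.6+110-.3,x/2.6+90-.3)
for x,y in[(396,282),(412,344),(440,235),(506,256)]:
    X=unproj("top",f(x,y),.118);print(X.round(4),np.degrees(np.arctan2(*(X[:2]-c)[::-1])),np.linalg.norm(X[:2]-c))
X=unproj("top",f(434,275),.108);print("cap",X.round(4),np.degrees(np.arctan2(*(X[:2]-c)[::-1])),np.linalg.norm(X[:2]-c))
p,d=robot.read_camera("top")
# full-angle profile of brightness on cover at radius 50..105
for r in(.06,.075,.095):
    A=np.arange(-180,-95,1.);v=[]
    for a in np.radians(A):
        q=proj("top",[c[0]+r*np.cos(a),c[1]+r*np.sin(a),.118]);v.append(cv2.getRectSubPix(p.max(2),(1,1),(float(q[1]),float(q[0])))[0,0])
    v=np.array(v,float);print(r,v.astype(int))
E
```

```text
[0.4839 0.0702 0.118 ] -163.6482932046421 0.05821943820346448
[0.4342 0.0571 0.118 ] -164.3950255641146 0.10966374932750737
[0.5223 0.0347 0.118 ] -108.66667543098455 0.054814079027175666
[ 0.5052 -0.0188  0.118 ] -108.15141612143456 0.1109460137609421
cap [0.4906 0.0394 0.108 ] -136.21649357783298 0.06816353437356362
0.06 [199 219 231 231 231 232 232 233 234 234 230 217 193 145 110 111 116 106
  93  81  72  59  45  69 104 146 189 220 230 235 235 235 235 234 234 233
 233 233 234 234 234 233 233 234 234 234 233 233 232 232 232 231 231 231
 232 232 233 234 228 213 195 153 109  87  74  68  65  58  44  33  38  52
  68  80  91 101 132 172 196 210 217 218 218 219 219]
0.075 [163 206 223 224 222 219 216 215 214 214 215 217 205 175 116  91  85  87
  82  76  75  76  73  66  60  81 141 188 223 233 235 235 235 233 233 234
 234 234 234 233 232 233 234 234 234 234 234 234 234 234 234 235 234 234
 235 235 236 235 224 202 147  95  76  71  74  75  76  72  63  54  54  95
 126 133 132 128 177 214 231 236 235 234 234 234 234]
0.095 [217 216 216 218 220 219 217 216 216 216 216 220 217 199 148  90  88  87
  71  72  71  71  71  70  71  71  72  72  71  71  69  69  70  70  70  71
  73  72  74  70  67  70  74  75  72  71  71  71  71  72  74  75  75  76
  82  83  81  79  80  82  83  82  79  82  81  79  77  80  74  57  45  64
  91 106 106 158 212 234 235 234 234 234 234 234 234]
```

Opening mid angle ≈ -136°, cap -136.2°: centred within about 1 mm. Now over the cap with the fingers shut.

>>> apply_moves([
  {"tx":0.03,"ty":0,"tz":0,"yaw":0,"grip":-0.5},
  {"tx":0.07,"ty":0,"tz":0,"yaw":0,"grip":-1},
  {"tx":0.11,"ty":0.001,"tz":0,"yaw":0,"grip":-1},
  {"tx":0.14,"ty":0.001,"tz":0,"yaw":0,"grip":-1},
  {"tx":0.161,"ty":0.001,"tz":0,"yaw":0,"grip":-1},
  {"tx":0.161,"ty":0.001,"tz":0.03,"yaw":0,"grip":-1},
  {"tx":0.161,"ty":0.001,"tz":0.06,"yaw":0,"grip":-1},
  {"tx":0.161,"ty":0.001,"tz":0.06,"yaw":0,"grip":-1},
])

```text
time: 9.35
tool_pos: [0.4874, 0.0397, 0.1476]
tool_rot: [3.137, -0.004, -2.38]
contact_force: [0.4, 0.5, 1.1]
opening: 0.0001
```

```bash
python3 - <<'E'
from h import *
s=robot.observe();t=s["tool_pos"];print(s["time"],t,s["tool_rot"],s["contact_force"],s["opening"],s["qpos"])
p,d=robot.read_camera("scene");cv2.imwrite("pics/s7.png",cv2.resize(p[130:250,190:350,::-1],None,fx=4.8,fy=4.8,interpolation=cv2.INTER_CUBIC))
E
```

```text
9.35 [0.48740687 0.03968254 0.14764825] [ 3.13740799 -0.00367682 -2.37960934] [0.35230384 0.47021813 1.08320171] 0.00010346577593629104 [-7.56820636e-02  3.62653245e-01  1.73299184e+00  7.85715761e-05
  1.05151763e+00 -2.40849320e+00]
```

View pics/s7.png

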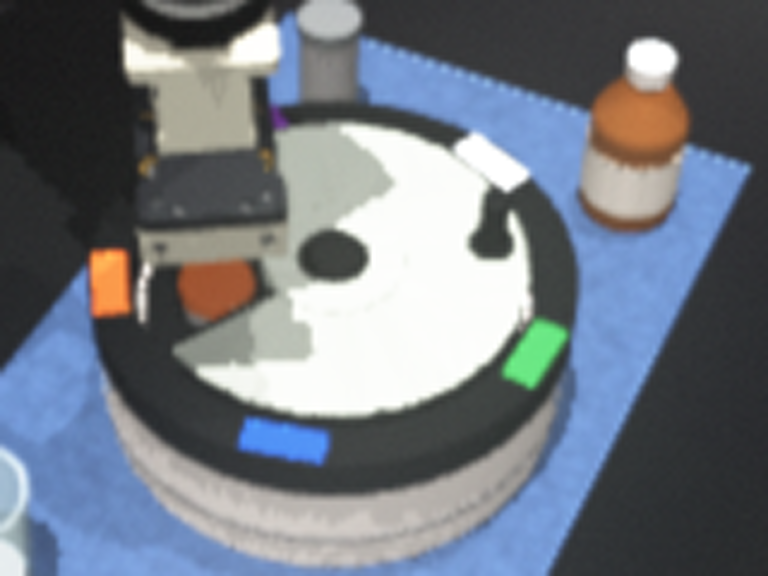

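>>> apply_moves([
  {"tx":0,"ty":0,"tz":0.015,"yaw":0,"grip":-1},
  {"tx":0,"ty":0,"tz":0.03,"yaw":0,"grip":-1},
  {"tx":0,"ty":0,"tz":0.037,"yaw":0,"grip":-1},
  {"tx":0,"ty":0,"tz":0.041,"yaw":0,"grip":-1},
  {"tx":0,"ty":0,"tz":0.044,"yaw":0,"grip":-1},
  {"tx":0,"ty":0,"tz":0.047,"yaw":0,"grip":-1},
  {"tx":0,"ty":0,"tz":0.05,"yaw":0,"grip":-1},
  {"tx":0,"ty":0,"tz":0.05,"yaw":0,"grip":-1},
])

```text
time: 10.4
tool_pos: [0.4895, 0.0396, 0.0997]
tool_rot: [-3.141, 0.001, -2.379]
contact_force: [0.6, 0.6, 1.0]
opening: 0.0005
```

>>> apply_moves([
  {"tx":0,"ty":0,"tz":0.002,"yaw":0,"grip":-1},
  {"tx":0,"ty":0,"tz":0.004,"yaw":0,"grip":-1},
  {"tx":0,"ty":0,"tz":0.005,"yaw":0,"grip":-1},
  {"tx":0,"ty":0,"tz":0.005,"yaw":0,"grip":-1},
])

```text
time: 10.9
tool_pos: [0.4896, 0.0396, 0.0961]
tool_rot: [-3.14, 0.001, -2.379]
contact_force: [-3.1, 0.8, 16.8]
opening: 0.0005
```

>>> apply_moves([
  {"tx":0,"ty":0,"tz":0.0005,"yaw":0,"grip":-1},
  {"tx":0,"ty":0,"tz":0.001,"yaw":0,"grip":-1},
  {"tx":0,"ty":0,"tz":0.001,"yaw":0,"grip":-1},
])

```text
time: 11.28
tool_pos: [0.4896, 0.0397, 0.096]
tool_rot: [-3.14, 0.002, -2.379]
contact_force: [-6.9, 0.2, 25.2]
opening: 0.0002
```

Hard stop reached (force rises, z steady at 0.096). Rise and move back clear.

>>> apply_moves([
  {"tx":0,"ty":0,"tz":-0.005,"yaw":0,"grip":-1},
  {"tx":0,"ty":0,"tz":-0.03,"yaw":0,"grip":-1},
  {"tx":0,"ty":0,"tz":-0.07,"yaw":0,"grip":-1},
  {"tx":0,"ty":0,"tz":-0.12,"yaw":0,"grip":-1},
  {"tx":-0.02,"ty":0.04,"tz":-0.15,"yaw":0,"grip":-1},
  {"tx":-0.04,"ty":-0.08,"tz":-0.15,"yaw":0,"grip":-1},
  {"tx":-0.06,"ty":-0.12,"tz":-0.15,"yaw":0,"grip":-1},
  {"tx":-0.08,"ty":-0.16,"tz":-0.15,"yaw":0,"grip":-1},
])

```text
time: 12.28
tool_pos: [0.6383, -0.0126, 0.2432]
tool_rot: [3.141, -0.001, -2.379]
contact_force: [0.9, -0.1, -0.4]
opening: 0.0003
```

>>> apply_moves([
  {"tx":0,"ty":0,"tz":0,"yaw":0,"grip":-1},
  {"tx":0,"ty":0,"tz":0,"yaw":0,"grip":-1},
])

```text
time: 12.52
tool_pos: [0.6364, -0.0116, 0.2423]
tool_rot: [3.139, -0.002, -2.38]
contact_force: [-1.0, -0.7, -0.7]
opening: 0.0006
```

```bash
python3 - <<'E'
from h import *
s=robot.observe();t=s["tool_pos"];print(s["time"],t,s["tool_rot"],s["contact_force"],s["opening"])
p,d=robot.read_camera("top");cv2.imwrite("pics/t8.png",cv2.resize(p[110:280,90:390,::-1],None,fx=2.6,fy=2.6,interpolation=cv2.INTER_CUBIC))
p2,d2=robot.read_camera("scene");cv2.imwrite("pics/s8.png",cv2.resize(p2[100:310,130:410,::-1],None,fx=2.7,fy=2.7,interpolation=cv2.INTER_CUBIC))
for n,im,dd,z in(("top",p,d,.096),("scene",p2,d2,.096)):
    K,R,tt=C[n];q=proj(n,[.4904,.0398,z]).round().astype(int);a=[]
    for r in range(q[0]-3,q[0]+4):
        for cc in range(q[1]-3,q[1]+4): a.append((R.T@(np.linalg.inv(K)@np.array([cc,r,1.])*dd[r,cc]-tt))[2])
    print(n,"cap z",np.median(a),im[q[0],q[1]])
E
```

```text
12.525 [ 0.63642504 -0.01155909  0.24227216] [ 3.13892586e+00 -1.83612338e-03 -2.37967515e+00] [-0.97886878 -0.72282318 -0.71245602] 0.0006004316426718776
top cap z 0.6384524190602208 [171 163 155]
scene cap z 0.09548021504531595 [216 112  60]
```

View pics/t8.png

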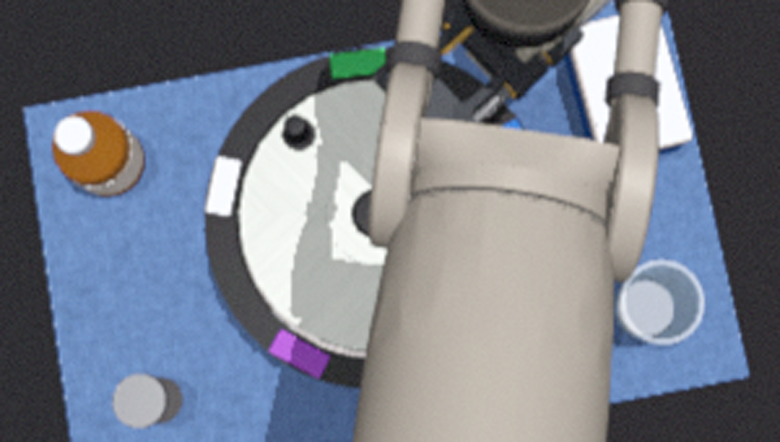

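View pics/s8.png

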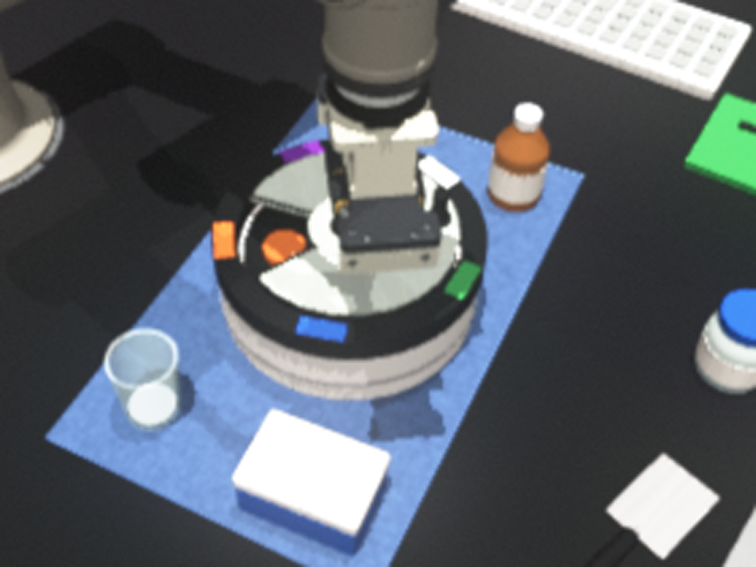

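```bash
python3 - <<'E'
from h import *
p,d=robot.read_camera("top")
print(np.round(post_angle(p,30,60),2), "goal",np.degrees(yaw)+180)
E
```

```text
[[ 0.8  46.  ]
 [ 0.79 45.  ]
 [ 0.78 44.  ]
 [ 0.69 47.  ]
 [ 0.69 43.  ]
 [ 0.6  42.  ]] goal 43.45842784237351
```

```bash
python3 - <<'E'
from h import *
print(robot.hand_in())
E
```

```text
the job is handed in; nothing more can be done
None
```

I turned the cover about 105° anticlockwise by its post until the opening was over orange. I then pressed the orange canister down with the closed fingers, drew clear and handed the job in. No verdict was reported.

- **Alignment:** After I let go of the post, the opening's edges in the top view put its middle at about −136°, with the cap at −136.2°. The post match after pressing gave 44–46° against a goal of 43.5°. That is up to about 3 mm off at the opening, inside the 8 mm limit. The networks' points in the scene camera disagreed by 6–9°; I trusted the edge and tab geometry instead.
- **Pressing:** The canister met its hard stop with the fingertips at z = 0.096 m, and the force rose to 25 N. Afterwards the scene camera's depth showed the cap top at 0.0955 m, where 0.096 m is fully home.
- **The rest:** The fingers only went down at the post, above the cover, and on the orange cap. I had no direct reading of the other four canisters. The amber bottle, spare canister, beaker and tip box look unmoved in the last pictures, and the arm was clear of everything at hand-in, about 12.6 s in.

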